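# Take the valve body out of its open mould

### The job

Lift the plastic valve body out of its open aluminium mould and set it down gently, not dropped, in the large empty bay of the parts tray, flat on its base with its neck up. Leave the pipe tee lying in the other mould.

Things in the scene. Friction and masses are not known exactly. Their poses are not given: they have to be found in the camera images.
- valve_center (a point): Ivory plastic valve body lying loose in its mould, 100 to 170 g: block 44 (x) x 40 (y) x 44 mm high, a spigot of 32 mm diameter on each x end (110 mm overall), round neck on top 26 mm wide, 12 mm high. Point: block's centre, 22 mm above its base; z up. Its flat y faces, 40 mm apart, stand 28 mm clear of the mould's face. The like body lying on the bare bench is not wanted.
- mould: Open lower mould half holding the valve body. Aluminium block fixed to the bench, 150 (x) x 120 (y) mm, flat face 36 mm above the bench. Origin: centre of its underside; z up. Central cavity 16 mm deep, 2 mm play; the valve body's x lies along the mould's x. Guide pins, 12 mm wide, stand 12 mm above the face at x 65, y 50 and x -65, y -50 mm; nothing else does.
- tray_bay (a point): Centre of the floor of the large empty bay of the grey parts tray, fixed to the bench. Bay 160 x 160 mm inside, floor 4 mm and rim 24 mm above the bench, walls 4 mm thick; z up. The small bay beyond its +x wall holds two upright couplings 45 mm high. The valve body may lie in the large bay in any direction.
- tee_center (a point): Ivory plastic pipe tee lying in a second open mould (also 150 x 120 mm, face 36 mm above the bench); it stays there. Run 110 mm long along x, branch along +y, collars 38 mm in diameter. Point: on the run's axis, half-way along it, 19 mm above the tee's underside; z up.
Not all that is in view belongs to the job. What is shaped like the mould but green or red is not meant.

How it is judged:
By the outcome, as a careful person would: the job done as asked, in the order asked, and still so for the second after the job is handed in, with the robot touching nothing.
It also fails if it takes over 40 s, if anything falls off the work surface, if the arm or the gripper's body presses on something with over 40 N, if the wrist force passes 120 N, or if a joint passes its speed limit or range.

### The arm

A 6-joint arm with a two-finger parallel gripper is mounted at the origin on the work surface. World frame = base frame: x ahead of the robot, y to its left, z up, the work surface at z = 0. Lengths are in mm, angles in rad, forces in N, time in s.
With the tool pointing down it reaches from about 350 to 975 mm from the base axis. Payload 7.1 kg.
Tool frame: the origin (TCP) lies midway between the tips of the shut fingers; the grasp point (between the pads) lies 19 mm behind it (ctrl.tcp_to_grasp is the distance from the TCP to the grasp point, in mm); z points along the fingers, y is the line along which they close (so a half turn about z gives the same grasp; the last joint's range is limited). The gripper opens to 88 mm and grips with 3 to 60 N. Pads are 20 mm wide; open, the fingers measure 115 mm over their backs; the gripper's body (75 mm by 178 mm) begins 61 mm behind the grasp point.
Start: joints at [1.151, 0.423, 1.63, -0, 1.089, -0.019], TCP at [243.815, 575.464, 222.675] pointing down, gripper open.
Joint ranges: [-3, 3], [-0.9, 2.11], [0.09, 2.58], [-1.31, 4.45], [0.11, 2.69], [-2.54, 2.54]. Speed limits (rad/s): [2.39, 2.39, 3.01, 3.14, 3.14, 3.14].

### API

Orientations are given as a rotation vector (axis times angle).
In Python, from workcell import get_obs, cams, ticket, boxes_of, ctrl gives the robot as it stands.
- The arm moves only by the shell command python3 -m creep 'ROWS' [OPENING]. ROWS is JSON, one flat list of numbers, 4 for each row, row after row: the shift along the world's x, y, z in m, then the turn about the world's z in rad. In form: [tx, ty, tz, spin, tx, ty, tz, spin, ...]. A call has 1 to 10 rows; each row is the pose to reach, as a shift and turn from the pose commanded when the call began; what a row does not reach only later rows make up. A row lasts 1/12 s, in which the tool goes at most 41.7 mm and 7.16 degrees, less where a joint would pass 70% of its speed; a pose out of reach is approached as far as the arm can. A call with a gripper value outside its range is refused whole. OPENING is the opening, from 0 (shut) to 1 (fully open), set as the call begins (- or left out, the last holds). The fingers move at their own pace and stop on an object; the grip force is fixed at half the most. Time passes only in rows, so rows that repeat a pose let the fingers close. It gives the time, the measured TCP pose, the force, the opening and the grip force at its end, in the units of the state.
- get_obs(): the state, without advancing time (a new reading comes with each control period).
- cams.get_image(name): name is "scene" or "top" or "wrist"; returns (picture, depth): 420x560x3 uint8, red, green, blue; 420x560 float32, mm along the optical axis (not along the pixel's ray), 0 where there is no reading.
- cams.get_calibration(name): a dict with "mtx" (3x3 intrinsics, pixels), "D" ([k1, k2, p1, p2, k3] as OpenCV has them; the pictures are not rectified), "R" (3x3) and "t" (3): a world point X has camera coordinates R X + t; the wrist camera has in their place "mount" (4x4, takes a point from camera to tool coordinates, whose origin is the TCP and whose axes are the flange's). Camera axes: x right, y down, z forward; pixel columns grow to the right and rows downward; lengths in mm; the calibration is good to about 2 mm. A picture is of the moment at which its call begins: read the wrist's pose just before it. get_calibration takes no time and is no camera call.
- ticket.close_job(): hands the job in; it is judged then, once.
Trained networks look in the newest picture that a camera, given by its name, has taken for a name from the list of things; names that differ only in an ending like _2 or _b are one class to them, and where a whole thing is asked for, a point or a joint stands for the part that bears it (a point fixed in the world has none). Each returns a list of dicts, best first, with "score" (0 to 1); they miss things now and then, are a little off and sometimes report something else, mostly with a low value. They report only what shows in the picture. A call takes as long as a camera call. They do not tell look-alikes from the thing itself.
- boxes_of(camera, target): "centre" ([column, row] in pixels, amid what is visible of it).
The state is a dict: "t": time; "qpos": joint angles; "qvel": joint speeds; "joint_torque": joint torques, N m; "ee_pos": TCP position; "orientation": TCP orientation; "ft_force": force on the tool from outside, world axes, zero at the start; "moment": the same for the moment, N m; "width": finger opening in mm; "grasp_force": force on a finger pad.
Only numpy, scipy, OpenCV 4.12 (cv2) and the standard library are available. Lean on these libraries where they do the work, as an engineer would, in place of code of your own. Each camera call takes 0.05 s, during which the arm holds its last target. There are 200 camera calls.

## Working session

There is one attempt and no reset: what is moved stays moved. The work goes in short steps, Python scripts to look and compute and a shell command to move; the robot and the scene stay as the last step left them, time stands still between calls to the robot, and variables do not carry over. Pictures are saved under pics/ and viewed, at most 10 in all, crops included, and the job is handed in when it is done.

```bash
mkdir -p pics
cat > h.py <<'E'
import numpy as np, cv2
from workcell import get_obs, cams, ticket, boxes_of, ctrl
from scipy.spatial.transform import Rotation as Ro
def cloud(name):
    o=get_obs(); im,d=cams.get_image(name); c=cams.get_calibration(name)
    h,w=d.shape; u,v=np.meshgrid(np.arange(w),np.arange(h))
    p=cv2.undistortPoints(np.stack([u,v],-1).reshape(-1,1,2).astype(np.float64),np.array(c["mtx"]),np.array(c["D"])).reshape(h,w,2)
    P=np.dstack([p*d[...,None],d])
    if "mount" in c:
        M=np.array(c["mount"]); P=P@M[:3,:3].T+M[:3,3]
        P=P@Ro.from_rotvec(o["orientation"]).as_matrix().T+np.array(o["ee_pos"])
    else: P=(P-np.array(c["t"]))@np.array(c["R"])
    P[d==0]=np.nan
    return im,P
E
python3 - <<'E'
from h import *
ims=[]
for n in ["top","scene"]:
    im,P=cloud(n); cv2.imwrite(f"pics/{n}.png",im[...,::-1]); np.save(n+".npy",P)
    for t in ["valve_center","mould","tray_bay","tee_center"]:
        for b in boxes_of(n,t):
            c,r=[int(round(x)) for x in b["centre"]]
            print(n,t,round(b["score"],2),(c,r),np.round(np.nanmedian(P[max(r-2,0):r+3,max(c-2,0):c+3].reshape(-1,3),0)))
o=get_obs();print(o)
E
```

```text
top mould 0.72 (318, 251) [357.  46.  20.]
top mould 0.71 (89, 266) [313. 587.  20.]
top mould 0.63 (218, 186) [508. 290.  36.]
top tray_bay 0.92 (418, 158) [ 601. -213.    4.]
top tee_center 0.65 (314, 158) [579.  59.  53.]
scene valve_center 0.69 (304, 248) [537. 326.  59.]
scene mould 0.74 (308, 256) [539. 343.  37.]
scene mould 0.74 (419, 255) [321. 588.  20.]
scene mould 0.59 (270, 181) [358.  41.  19.]
scene tray_bay 0.9 (164, 190) [ 608. -221.    3.]
scene tee_center 0.76 (231, 218) [586.  79.  54.]
{'t': 0.5, 'qpos': array([ 1.15101754e+00,  4.23144121e-01,  1.62995436e+00, -5.99029998e-06,
        1.08862736e+00, -1.90004269e-02]), 'qvel': array([ 0.0001702 , -0.00250466, -0.00045459,  0.00058872,  0.00049315,
        0.00017538]), 'joint_torque': array([ 1.30755452e-03, -5.44138491e+01, -2.73821354e+01,  6.42839866e-02,
        1.76928093e-02, -4.34672108e-05]), 'ee_pos': array([243.78749116, 575.42667015, 222.62609321]), 'orientation': array([-6.25327315e-01, -3.07870436e+00,  2.06018800e-04]), 'ft_force': array([0.55253927, 0.5420614 , 0.16881461]), 'moment': array([ 0.01937409, -0.02789265, -0.00287597]), 'grasp_force': 0.0, 'width': 87.7941768011879}
```

View pics/top.png

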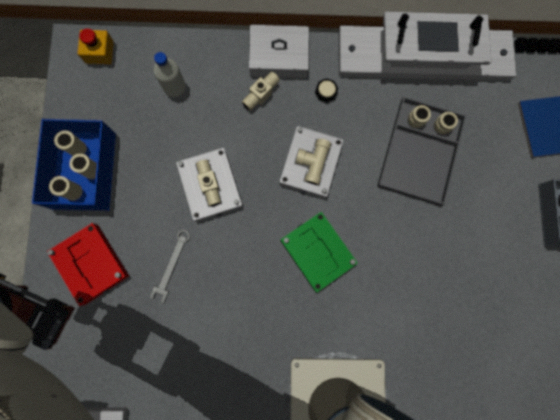

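View pics/scene.png

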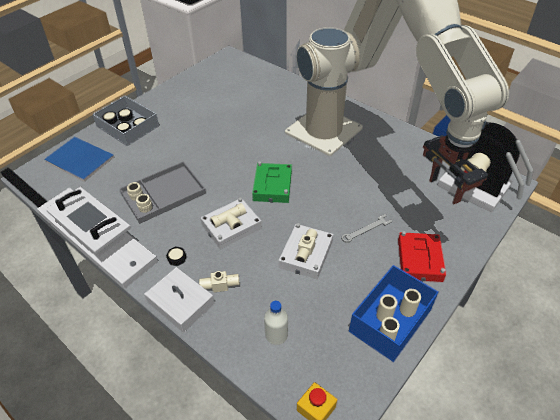

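The top view shows the valve body in its mould at about (208,183), long axis from (203,162) to (213,203). The tee is at (316,160), the large bay at (416,168) and the decoy body at (261,90). The scene view agrees, with the valve at (307,245) and the bay at (175,188). Next I'll get exact poses from the depth.

Run:
```python
from h import *
for n in ["top","scene"]:
    P=np.load(n+".npy").reshape(-1,3); P=P[~np.isnan(P[:,0])]
    near=P[(np.hypot(P[:,0]-525,P[:,1]-315)<130)]
    face=near[(near[:,2]>26)]   # mould + valve
    for lo,hi,l in [(26,120,"all"),(31,41,"face"),(41,59,"body"),(59,68,"blocktop"),(70,82,"neck")]:
        q=near[(near[:,2]>lo)&(near[:,2]<hi)]
        if len(q)<5: print(n,l,len(q)); continue
        r=cv2.minAreaRect(q[:,:2].astype(np.float32)); print(n,l,len(q),np.round(np.median(q,0)),[np.round(x,1) for x in r])
    q=near[near[:,2]>43]; c=q[:,:2].mean(0); w,V=np.linalg.eigh(np.cov((q[:,:2]-c).T)); print("pca",c,np.degrees(np.arctan2(*V[::-1,1])))
    # tray
    t=P[(np.hypot(P[:,0]-610,P[:,1]+215)<190)]
    q=t[(t[:,2]>12)&(t[:,2]<32)]; r=cv2.minAreaRect(q[:,:2].astype(np.float32)); print("tray rim",len(q),r)
    q=t[(t[:,2]>38)&(t[:,2]<55)]; print("couplings",len(q),q.mean(0))
```

```text
top all 2985 [510. 313.  36.] [array([514.6, 314.5]), array([151.5, 120.2]), np.float64(19.0)]
top face 2204 [512. 313.  35.] [array([514.6, 314.5]), array([151.5, 120.1]), np.float64(19.0)]
top body 409 [494. 311.  54.] [array([520.2, 306.9]), array([165. ,  82.5]), np.float64(37.7)]
top blocktop 216 [510. 312.  63.] [array([514. , 314.1]), array([106.7,  39.8]), np.float64(18.7)]
top neck 98 [514. 314.  76.] [array([514.3, 313.9]), array([24.8, 23.7]), np.float64(2.6)]
pca [511.87755184 312.50316434] -150.5961655378526
tray rim 1287 ((618.128662109375, -220.9739532470703), (172.3987579345703, 248.9449920654297), 73.56620788574219)
couplings 522 [ 694.39894404 -242.23344761   48.15179571]
scene all 1712 [528. 326.  37.] [array([516.3, 316.6]), array([157. , 122.2]), np.float64(19.4)]
scene face 1165 [527. 329.  36.] [array([516.3, 317. ]), array([155.9, 120.6]), np.float64(19.0)]
scene body 271 [540. 326.  52.] [array([516.7, 316.7]), array([143.7, 109.4]), np.float64(20.8)]
scene blocktop 121 [525. 323.  63.] [array([515.5, 316.9]), array([103. ,  40.4]), np.float64(20.0)]
scene neck 57 [518. 318.  75.] [array([516.1, 316.5]), array([24.6, 25. ]), np.float64(70.9)]
pca [522.63105924 321.43217769] -150.24986353745402
tray rim 726 ((617.7474365234375, -217.14691162109375), (178.5142059326172, 247.4619598388672), 72.6563491821289)
couplings 249 [ 696.71938105 -237.6921473    46.88028871]
```

```bash
python3 -m creep '[0.020,-0.019,0,0.06,0.050,-0.048,-0.01,0.14,0.078,-0.075,-0.02,0.22,0.106,-0.102,-0.03,0.30,0.134,-0.129,-0.04,0.39,0.162,-0.156,-0.05,0.48,0.190,-0.183,-0.06,0.57,0.218,-0.210,-0.07,0.65,0.246,-0.237,-0.08,0.71,0.271,-0.260,-0.09,0.733]' 1
python3 -m creep '[0,0,0,0,0,0,0,0]'
python3 - <<'E'
from h import *
o=get_obs(); print(o["t"],o["ee_pos"],o["orientation"],o["qpos"])
R=Ro.from_rotvec(o["orientation"]).as_matrix(); print("tool y yaw",np.degrees(np.arctan2(R[1,1],R[0,1])),R[:,2])
im,P=cloud("wrist"); cv2.imwrite("pics/w1.png",im[...,::-1]); P=P.reshape(-1,3); P=P[~np.isnan(P[:,0])]
near=P[(np.hypot(P[:,0]-515,P[:,1]-315)<100)]
for lo,hi,l in [(26,41,"face"),(58,68,"blocktop"),(70,82,"neck")]:
    q=near[(near[:,2]>lo)&(near[:,2]<hi)]
    if len(q)<5: print(l,len(q)); continue
    print(l,len(q),np.round(np.median(q,0)),[np.round(x,1) for x in cv2.minAreaRect(q[:,:2].astype(np.float32))])
E
```

```text
t: 1.33
ee_pos: [516.4, 313.6, 132.4]
orientation: [-0.524, 3.097, -0.0]
ft_force: [0.2, 0.6, 0.3]
width: 87.8
grasp_force: 0.0
t: 1.5
ee_pos: [515.6, 314.0, 132.0]
orientation: [0.513, -3.098, 0.0]
ft_force: [0.1, -0.1, 0.7]
width: 87.8
grasp_force: 0.0
1.5 [515.61024921 313.97486819 132.03348313] [ 5.13320563e-01 -3.09825858e+00  4.26946861e-04] [ 5.27182666e-01  5.06720702e-01  1.73770286e+00  1.73623182e-04
  8.98292429e-01 -1.37209962e+00]
tool y yaw 108.81466076624697 [-1.03914598e-03 -4.47770388e-04 -9.99999360e-01]
face 16030 [504. 309.  36.] [array([516.9, 314.2]), array([150.4, 120.6]), np.float64(19.1)]
blocktop 1833 [508. 311.  64.] [array([516.4, 314. ]), array([108.5,  39.7]), np.float64(19.5)]
neck 870 [515. 314.  76.] [array([516.5, 314.2]), array([25.9, 24.5]), np.float64(18.8)]
```

View pics/w1.png

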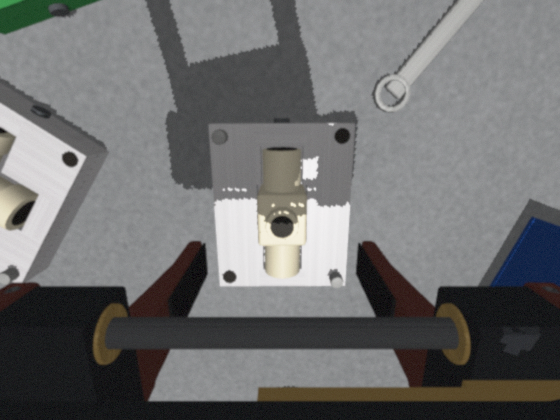

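The wrist view shows the valve body at (282,215), centred between the fingers and aligned with them; the guide pins at (219,137) and (336,281) are clear of the finger path. Its measured centre (516,314) and yaw of 19° match the tool, so I'll descend and grip.

```bash
python3 -m creep '[0.001,0,-0.02,0,0.001,0,-0.045,0,0.001,0,-0.065,0,0.001,0,-0.08,0,0.001,0,-0.088,0,0.001,0,-0.092,0,0.001,0,-0.092,0,0.001,0,-0.092,0]'
python3 -m creep '[0,0,0,0,0,0,0,0,0,0,0,0,0,0,0,0,0,0,0,0,0,0,0,0,0,0,0,0,0,0,0,0]' 0.3
```

```text
t: 2.22
ee_pos: [516.0, 316.3, 41.5]
orientation: [-0.52, 3.097, 0.001]
ft_force: [0.2, 0.9, -0.1]
width: 88.0
grasp_force: 0.0
t: 2.88
ee_pos: [515.8, 315.4, 40.7]
orientation: [0.519, -3.098, 0.0]
ft_force: [0.5, -0.4, 1.1]
width: 39.8
grasp_force: 30.0
```

```bash
python3 -m creep '[0,0,0.004,0,0,0,0.010,0,0,0,0.020,0,0,0,0.035,0,0,0,0.055,0,0,0,0.075,0,0,0,0.095,0,0,0,0.11,0,0,0,0.115,0,0,0,0.115,0]' 0.3
python3 - <<'E'
from h import *
o=get_obs(); print(o["ft_force"],o["moment"],o["width"])
im,P=cloud("wrist"); cv2.imwrite("pics/w2.png",im[...,::-1])
E
```

```text
t: 3.72
ee_pos: [516.7, 316.0, 157.8]
orientation: [-0.519, 3.095, 0.002]
ft_force: [0.1, -0.0, -0.9]
width: 39.7
grasp_force: 30.0
[ 0.14288924 -0.00204076 -0.86694349] [ 0.05191956 -0.01808701  0.03302158] 39.66566681257778
```

View pics/w2.png

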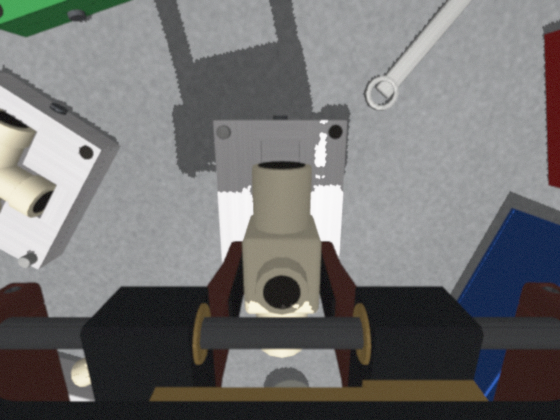

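The valve body is held level at (282,250) and is clear of the mould, with an opening of 39.7 mm. Next I'll carry it to the bay.

```bash
python3 -m creep '[0.002,-0.014,0,-0.02,0.005,-0.042,0,-0.06,0.010,-0.078,0,-0.10,0.014,-0.115,0,-0.15,0.018,-0.152,0,-0.19,0.023,-0.189,0,-0.23,0.028,-0.226,0,-0.27,0.032,-0.263,0,-0.32,0.037,-0.300,0,-0.36,0.041,-0.337,0,-0.40]'
python3 -m creep '[0.004,-0.036,0,-0.04,0.009,-0.073,0,-0.09,0.013,-0.110,0,-0.13,0.017,-0.140,0,-0.17,0.020,-0.164,0,-0.19,0.022,-0.179,0,-0.21,0.023,-0.186,0,-0.22,0.023,-0.186,0,-0.22,0.023,-0.186,0,-0.22]'
python3 - <<'E'
from h import *
o=get_obs(); R=Ro.from_rotvec(o["orientation"]).as_matrix(); print("yaw",np.degrees(np.arctan2(R[1,1],R[0,1])),R[:,2],o["ee_pos"])
for n in ["scene","wrist"]:
    im,P=cloud(n); cv2.imwrite(f"pics/{n}3.png",im[...,::-1]); P=P.reshape(-1,3); P=P[~np.isnan(P[:,0])]
    t=P[(np.hypot(P[:,0]-610,P[:,1]+215)<190)]
    q=t[(t[:,2]>14)&(t[:,2]<32)]; 
    if len(q)>5: print("rim",n,len(q),cv2.minAreaRect(q[:,:2].astype(np.float32)))
E
```

```text
t: 4.6
ee_pos: [555.5, -24.2, 154.4]
orientation: [-0.111, -3.137, 0.0]
ft_force: [0.5, -0.4, -0.8]
width: 39.6
grasp_force: 30.0
t: 5.35
ee_pos: [579.1, -206.9, 155.0]
orientation: [-0.45, -3.108, -0.001]
ft_force: [-0.2, -1.1, -1.8]
width: 39.8
grasp_force: 30.0
yaw 73.50779842658278 [-1.37575330e-03  8.36806878e-04 -9.99998704e-01] [ 579.14754835 -206.87253518  154.99672329]
rim scene 642 ((617.0465087890625, -215.69955444335938), (178.64205932617188, 247.84751892089844), 72.99137115478516)
rim wrist 3125 ((588.0298461914062, -211.46798706054688), (168.4943389892578, 179.01902770996094), 73.51309967041016)
```

View pics/wrist3.png

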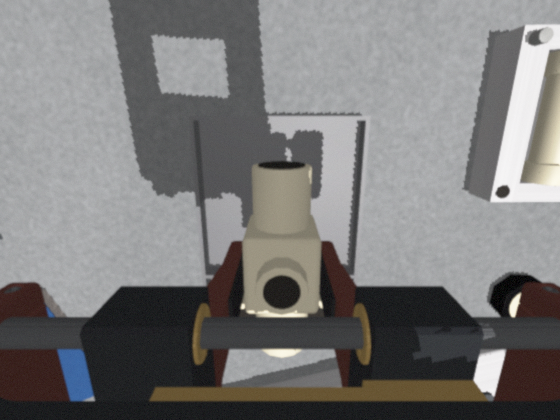

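View pics/scene3.png

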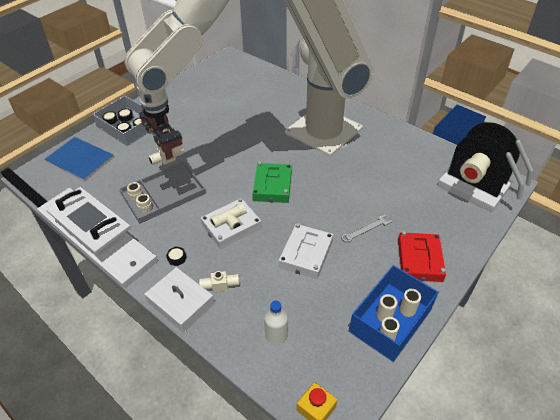

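The wrist view shows the valve body over the bay, whose inside spans about (203–360, 117–272). The scene view shows the neck up and both couplings standing. The bay centre from the wrist depth is about (583,-210), so I'll lower there, then creep down while watching the force.

```bash
python3 -m creep '[0.001,0,-0.015,0,0.002,-0.001,-0.040,0,0.002,-0.001,-0.065,0,0.002,-0.001,-0.088,0,0.002,-0.001,-0.105,0,0.002,-0.001,-0.117,0,0.002,-0.001,-0.124,0,0.002,-0.001,-0.127,0,0.002,-0.001,-0.127,0,0.002,-0.001,-0.127,0]'
python3 -m creep '[0,0,-0.0005,0,0,0,-0.001,0,0,0,-0.0015,0,0,0,-0.002,0,0,0,-0.002,0,0,0,-0.002,0]'
python3 -m creep '[0,0,-0.0005,0,0,0,-0.001,0,0,0,-0.001,0]'
```

```text
t: 6.28
ee_pos: [582.5, -208.6, 29.5]
orientation: [0.45, 3.108, -0.0]
ft_force: [-0.2, 0.5, -0.6]
width: 39.7
grasp_force: 30.0
t: 6.78
ee_pos: [581.8, -208.6, 26.7]
orientation: [0.451, 3.109, -0.0]
ft_force: [0.3, -0.1, -1.4]
width: 39.8
grasp_force: 30.0
t: 7.03
ee_pos: [581.7, -208.5, 25.5]
orientation: [-0.451, -3.109, -0.0]
ft_force: [-0.2, -0.2, -1.8]
width: 39.9
grasp_force: 30.0
```

Still hanging free, with a weight reading of about 1.4 N and roughly 1 mm to go.

```bash
python3 -m creep '[0,0,-0.0005,0,0,0,-0.0005,0,0,0,-0.0005,0]'
python3 -m creep '[0,0,-0.0005,0,0,0,-0.0005,0,0,0,-0.0005,0]'
python3 -m creep '[0,0,-0.0005,0,0,0,-0.0005,0,0,0,-0.0005,0]'
```

```text
t: 7.28
ee_pos: [581.8, -208.5, 25.1]
orientation: [-0.45, -3.109, -0.0]
ft_force: [-0.2, -0.6, -0.9]
width: 40.1
grasp_force: 30.0
t: 7.53
ee_pos: [581.9, -208.5, 24.7]
orientation: [0.45, 3.109, -0.0]
ft_force: [0.5, -0.1, -1.0]
width: 39.8
grasp_force: 30.0
t: 7.78
ee_pos: [581.9, -208.5, 24.7]
orientation: [0.45, 3.109, -0.0]
ft_force: [-1.7, 0.6, 5.4]
width: 40.1
grasp_force: 30.0
```

Contact: the force rose to +5 N. Now I'll release, retreat straight up and look.

```bash
python3 -m creep '[0,0,0,0,0,0,0,0,0,0,0,0,0,0,0,0,0,0,0,0,0,0,0,0]' 0.85
python3 -m creep '[0,0,0.005,0,0,0,0.015,0,0,0,0.035,0,0,0,0.065,0,0,0,0.10,0,0,0,0.135,0,0,0,0.165,0,0,0,0.18,0,0,0,0.18,0,0,0,0.18,0]'
python3 - <<'E'
from h import *
im,P=cloud("wrist"); cv2.imwrite("pics/w4.png",im[...,::-1]); P=P.reshape(-1,3); P=P[~np.isnan(P[:,0])]
near=P[np.hypot(P[:,0]-582,P[:,1]+208)<75]
for lo,hi in [(-2,10),(33,43),(44,52),(56,66)]:
    q=near[(near[:,2]>lo)&(near[:,2]<hi)]
    if len(q)>5: print(len(q),np.round(np.median(q,0),1),[np.round(x,1) for x in cv2.minAreaRect(q[:,:2].astype(np.float32))])
im,P=cloud("scene"); a=im[130:290,90:350]; cv2.imwrite("pics/s4.png",cv2.resize(a,None,fx=3,fy=3)[...,::-1])
E
```

```text
t: 8.28
ee_pos: [581.8, -208.5, 24.0]
orientation: [-0.45, -3.109, -0.0]
ft_force: [0.4, 0.5, 0.5]
width: 73.7
grasp_force: 0.0
t: 9.12
ee_pos: [582.2, -208.7, 205.6]
orientation: [0.45, 3.107, -0.001]
ft_force: [0.7, -0.4, -0.3]
width: 74.4
grasp_force: 0.0
8647 [ 574.  -199.4    3.9] [array([ 582. , -208.2]), array([149.7, 148.9]), np.float64(30.3)]
1421 [ 557.3 -207.    39.9] [array([ 582.3, -208.9]), array([ 38.1, 109.9]), np.float64(73.8)]
956 [ 576.  -207.4   47.6] [array([ 582. , -208.9]), array([40. , 43.5]), np.float64(73.5)]
466 [ 581.5 -208.9   60.1] [array([ 581.9, -209.1]), array([24.9, 24.6]), np.float64(27.3)]
```

View pics/w4.png

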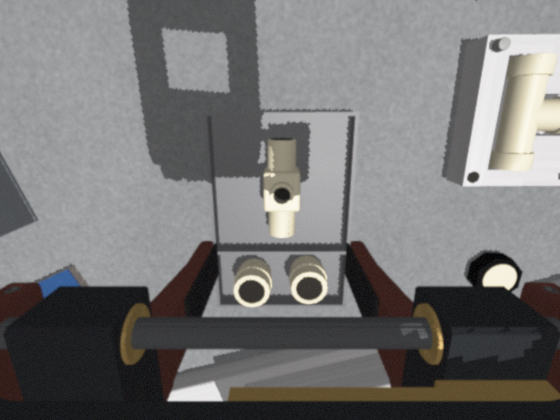

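View pics/s4.png

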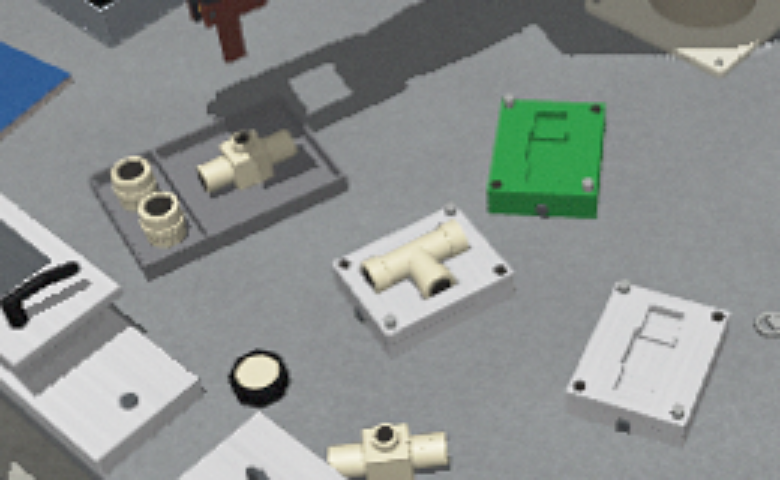

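Both pictures show the valve body upright in the large bay, at (282,190) in the wrist view. Its block top is at 48 mm and its neck top at 60 mm, so it sits flat on the 4 mm floor. The couplings are standing, the tee is still in its mould and the arm is clear.

```bash
python3 -c "
from workcell import ticket
print(ticket.close_job())"
```

```text
the job is handed in; nothing more can be done
None
```

The valve body is standing flat, neck up, near the centre of the tray's large bay, set down gently; the tee is still in its mould, and the job is handed in after about 9 s of robot time.

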